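# Close the flask press on a denture flask

## Task

The brass denture flask stands in the bench press, the pressure plate still raised. Run the press down on it: with a finger, push an arm of the three-armed handle round clockwise (seen from above), pushing and not gripping it, until the plate bears on the flask and the handle comes up firm, so that the flask stays clamped, snug but not forced. Leave the flask where it stands under the plate, and do not disturb the stone cast, the bur block or the glass dish beside the press.

Things in the scene. Friction and masses are not known exactly. Their poses are not given: they have to be found in the camera images.
- press: Bench flask press, bolted down; place and yaw vary. Origin: centre of the underside of its grey base (130 x by 165 y by 16 mm), on the screw's vertical axis. Two steel columns 16 mm thick at y = +-60 mm carry a grey crosshead (34 by 150 mm along y), top 150 mm above the table; column nuts and middle boss reach 160 mm. Only screw and handle rise above that
- hub (a point): Centre of the handle's hub, on the screw's vertical axis, at the height of the arms' centre lines: 200 mm above the table when the plate bears on the flask, up to 14 mm higher with the screw undone; sinks 1.9 mm per radian turned clockwise. Hub 38 mm across, top 13 mm above this point
- knob1 (a point): Centre of the black ball (26 mm) on the end of the first arm, 85 mm from the axis. The three arms are level round steel bars 10 mm thick running straight out from the hub, 120 degrees apart; each bar is free from 19 to 72 mm from the axis
- knob2 (a point): the same on the second arm, 120 degrees counter-clockwise (from above) of the first
- knob3 (a point): the same on the third arm, 240 degrees counter-clockwise (from above) of the first
- screw (a joint): Handle angle, rad; grows clockwise seen from above, lowering the plate. 0: fully undone; 7.2: the plate meets the flask; at 7.24 the handle comes up hard. Starts between 1.5 and 5. At 0 the first arm points along the press's +x. Turns stiffly (0.13 N m, more when quick: 3 to 6 N pushed 55 mm from the axis) and stays where it is left; 10 N at the end nips it up
- plate: steel pressure plate (88 by 84 by 12 mm, with ears round the columns), guided on the columns, carrying the screw and handle. Origin: centre of its underside, which is 74 mm above the table when it bears on the flask
- flask: closed brass denture flask, a loose rounded box 96 (press x) by 78 (press y) by 58 mm, 0.9 kg, standing on the press base between the columns. Origin: centre of its underside
- cast: loose stone cast of a dental arch, about 74 by 62 by 35 mm high, on the table beside the press. Origin: on its underside, 25 mm from its flat heel, 49 mm from the front of the arch
- bur_block: loose green block with upright burs, 60 by 85 mm, 57 mm high with the burs, on the table beside the press. Origin: centre of its underside
- dish: loose round glass dish, 84 mm across and 20 mm high, on the table beside the press. Origin: centre of its underside
Mind the look-alikes: they are no part of the job. What is meant by the press is not blue, and is the smaller of those in its own colour.

How it is judged (in metres and radians):
At the end, for the whole second after the job is handed in: The screw is run down (handle past 7.1 rad) and at rest, the plate stays clamped on the flask with more than 15 N (a push of 10 N on the arm at the end gives 40 N or more), and the flask stands level with its centre within 20 mm of the screw's axis (value of joint screw above 7.1 rad and contact force between plate and flask above 15 N and velocity of joint screw between -0.05 and 0.05 rad/s and horizontal distance between flask and press below 0.02 m and angle between flask's own z axis and vertical below 0.05 rad); the robot touches nothing.
It fails at once if the handle is gripped on its way round (before the plate meets the flask the fingers press on it with more than 36 N in all; a pinch counts both pads, an honest push needs 3 to 6 N) (contact force between the fingers and plate above 36 N and value of joint screw below 7.1 rad).
It fails at once if the handle is forced (the fingers press on it with more than 60 N) (contact force between the fingers and plate above 60 N).
It fails at once if the flask is shifted more than 10 mm or lifted (distance of flask from where it was at the start of the episode above 0.01 m).
It fails at once if the stone cast, the bur block or the glass dish is moved more than 15 mm (distance of any of cast, bur_block, dish from where it was at the start of the episode above 0.015 m).
It also fails if it takes over 45 s, if anything falls off the work surface, if the arm or the gripper's body presses on something with over 40 N, if the wrist force passes 120 N, or if a joint passes its speed limit or range.

## Robot

A 6-joint arm with a two-finger parallel gripper is mounted at the origin on the work surface. World frame = base frame: x ahead of the robot, y to its left, z up, the work surface at z = 0. Lengths are in m, angles in degrees, forces in N, time in s.
With the tool pointing down it reaches from about 0.425 to 0.95 m from the base axis. Payload 3.5 kg.
Tool frame: the origin (TCP) lies at the very end of the fingers, on their centre line; the grasp point (between the pads) lies 19 mm behind it; z points along the fingers, y is the line along which they close (so a half turn about z gives the same grasp; the last joint's range is limited). The gripper opens to 85 mm and grips with 20 to 120 N. Pads are 22 mm wide; open, the fingers measure 114 mm over their backs; the gripper's body (76 mm by 85 mm) begins 54 mm behind the grasp point. The pads swing forward as they close: fully open they stand 13 mm farther back than shut.
Start: joints at [-85.199, 16.404, 90.338, -0, 73.258, -8.594], TCP at [0.156, -0.657, 0.231] pointing down, gripper open.
Joint ranges: [-158.93, 158.93], [-51.34, 127.21], [12.03, 142.37], [-87.48, 267.48], [13.55, 161.25], [-162.69, 162.69]. Speed limits (degrees/s): [159.86, 159.86, 180, 180, 180, 180].

## Interface

Orientations are given as [roll, pitch, yaw] about the fixed x, y, z axes, in that order (R = Rz(yaw) Ry(pitch) Rx(roll)).
In Python, from bench import monitor, vision, env gives the robot as it stands.
- The arm moves only by the tool apply_moves, never from a script. Its argument "steps" is a list that holds one entry, the list of rows, each a list of 7 numbers: the turn, a rotation vector about the world's x, y, z each as a share of 1.5 rad, from -1 to 1, then the shift along the world's x, y, z each as a share of 250 mm, from -1 to 1, then the opening, from 0 (shut) to 1 (fully open). In form: [[[rx, ry, rz, dx, dy, dz, fingers], ...]]. A call has 1 to 20 rows; each row is the pose to reach, as a shift and turn from the pose commanded when the call began; what a row does not reach only later rows make up. A row lasts 1/8 s, in which the tool goes at most 62.5 mm and 10.7 degrees, less where a joint would pass 70% of its speed; a pose out of reach is approached as far as the arm can. A call with a number of a shift or a turn outside -1 to 1 is refused whole. A call with a gripper value outside its range is refused whole. The fingers move at their own pace and stop on an object; "grip_force" is the grip in N (left out, the last holds). Time passes only in rows, so rows that repeat a pose let the fingers close. It gives the time, the measured TCP pose, the force, the opening and the grip force at its end, in the units of the state.
- monitor.sense(): the state, without advancing time (a new reading comes with each control period).
- vision.get_image(name): name is "side" or "top" or "wrist"; returns a dict with "image" (480x640x3 uint8, blue, green, red), "mtx" (3x3 intrinsics, pixels), "world_from_camera" (4x4, takes a point from camera to world coordinates). Camera axes: x right, y down, z forward; pixel columns grow to the right and rows downward; lengths in m; the calibration is good to about 2 mm. A picture is of the moment at which its call begins. There is no depth.
- env.sign_off(): hands the job in; it is judged then, once.
The state is a dict: "time_s": time; "joint_positions": joint angles; "qvel": joint speeds; "joint_torque": joint torques, N m; "tcp_pos": TCP position; "eef_rot": TCP orientation; "force": force on the tool from outside, world axes, zero at the start; "wrist_torque": the same for the moment, N m; "finger_gap": finger opening in m; "finger_force": force on a finger pad.
Only numpy, scipy, OpenCV 4.12 (cv2) and the standard library are available. Lean on these libraries where they do the work, as an engineer would, in place of code of your own. Each camera call takes 0.05 s, during which the arm holds its last target. There are 200 camera calls.

## Working session

There is one attempt and no reset: what is moved stays moved. The work goes in short steps, Python scripts to look and compute and a tool call to move; the robot and the scene stay as the last step left them, time stands still between calls to the robot, and variables do not carry over. Pictures are saved under pics/ and viewed, at most 10 in all, crops included, and the job is handed in when it is done.

Besides the shell and the picture viewer there is one more tool, called after ">>>" in YAML: its name, and indented under it one key for each argument. apply_moves: Moves the arm, as the interface text tells. Shift numbers are shares of 250 mm and turn numbers shares of 1.5 rad, none past 1 either way. Its arguments: {"type":"object","properties":{"steps":{"type":"array","items":{"type":"array","items":{"type":"array","items":{"type":"number"}}}},"grip_force":{"type":"number"}},"required":["steps"]}

```bash
mkdir -p pics; ls; python3 - <<'E'
from bench import monitor, vision, env
import cv2,numpy as np
for n in("side","top"):
    d=vision.get_image(n);cv2.imwrite(f"pics/{n}0.png",d["image"]);np.savez(f"pics/{n}0.npz",**d)
    print(n,d["mtx"].round(1).tolist(),d["world_from_camera"].round(3).tolist())
s=monitor.sense();print(s["tcp_pos"],s["eef_rot"],s["time_s"],s["finger_gap"])
E
```

```text
pics
side [[483.2, 0.0, 311.5], [0.0, 483.2, 241.3], [0.0, 0.0, 1.0]] [[0.865, 0.352, -0.358, 0.899], [0.502, -0.632, 0.591, -0.743], [-0.018, -0.691, -0.723, 0.978], [0.0, 0.0, 0.0, 1.0]]
top [[519.0, 0.0, 326.6], [0.0, 519.0, 243.7], [0.0, 0.0, 1.0]] [[-0.028, -0.985, 0.17, 0.299], [-1.0, 0.028, -0.003, -0.059], [-0.002, -0.17, -0.985, 1.362], [0.0, 0.0, 0.0, 1.0]]
[ 0.15633105 -0.65603578  0.23000974] [-1.79875564e+02 -1.88861921e-02  1.33940266e+01] 0.1 0.08538965695809381
```

View pics/side0.png

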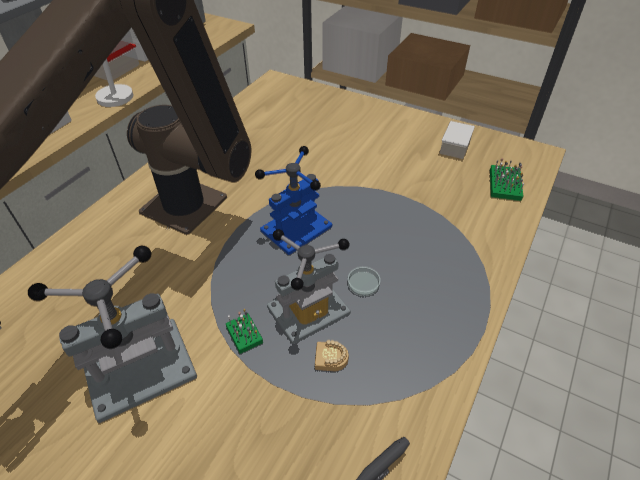

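View pics/top0.png

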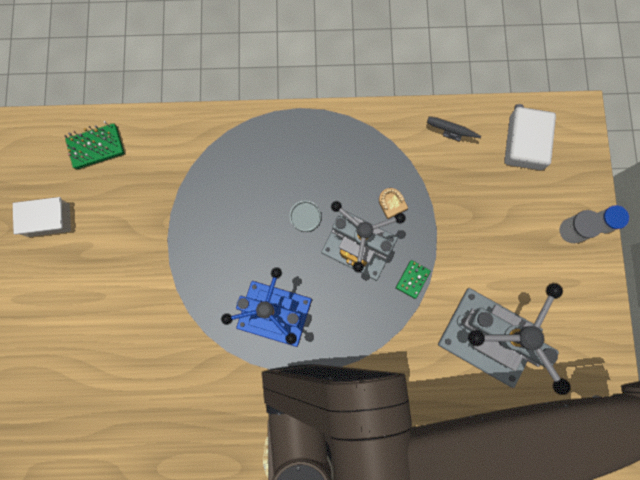

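The press in question is the smaller grey one with the brass flask. In the top view its hub is at about (365,230), with knobs at (336,206), (400,218) and (358,267). In the side view the hub is at (307,254), with knobs at (278,234), (344,244) and (297,284). The dish is at (305,216) in the top view, the cast at (393,202) and the bur block at (413,279).

```bash
cat > fit.py <<'E'
import numpy as np,cv2
from scipy.optimize import least_squares
def load(n): return dict(np.load(f"pics/{n}.npz"))
def proj(d,P):
    T=np.linalg.inv(d["world_from_camera"]);p=np.atleast_2d(P)@T[:3,:3].T+T[:3,3]
    q=p@d["mtx"].T;return q[:,:2]/q[:,2:]
def blob(img,c,r=9):
    x,y=map(int,c);g=img[y-r:y+r+1,x-r:x+r+1].max(2)
    n,l,s,cen=cv2.connectedComponentsWithStats((g<60).astype(np.uint8))
    i=1+np.argmax(s[1:,4]);return cen[i]+[x-r,y-r],s[i,4]
def knobs(h,a,R=.085): return np.array([[h[0]+R*np.cos(a+k*2*np.pi/3),h[1]+R*np.sin(a+k*2*np.pi/3),h[2]] for k in range(3)])
E
python3 - <<'E'
from fit import *
from itertools import permutations
t,s=load("top0"),load("side0")
pt=[blob(t["image"],c) for c in((336,206),(400,218),(358,267))]
ps=[blob(s["image"],c) for c in((278,234),(344,244),(297,284))]
print(pt,ps)
A=np.array([p[0] for p in pt]);B=np.array([p[0] for p in ps])
best=None
for p in permutations(range(3)):
  for q in permutations(range(3)):
    f=lambda v:np.r_[(proj(t,knobs(v[:3],v[3]))-A[list(p)]).ravel(),(proj(s,knobs(v[:3],v[3]))-B[list(q)]).ravel()]
    for a0 in (0,1):
      r=least_squares(f,[.55,-.13,.205,a0])
      if best is None or r.cost<best[0].cost: best=(r,p,q)
r,p,q=best;print(r.x,np.degrees(r.x[3]),r.cost,p,q);print(r.fun.round(1));print(knobs(r.x[:3],r.x[3]).round(3))
def crop(d,x,y,w,h):return cv2.resize(d["image"][y:y+h,x:x+w],None,fx=4,fy=4,interpolation=cv2.INTER_CUBIC)
cv2.imwrite("pics/c1.png",np.hstack([crop(t,280,175,100+0,140)[:, :0],crop(t,285,180,100,120),crop(s,262,225,100,120)]) if 0 else crop(t,280,170,190,145))
E
```

```text
[(array([335.7826087 , 205.98550725]), np.int32(69)), (array([399.75324675, 217.63636364]), np.int32(77)), (array([357.96341463, 266.54878049]), np.int32(82))] [(array([277.53191489, 234.28723404]), np.int32(94)), (array([343.23958333, 243.96875   ]), np.int32(96)), (array([297.92903226, 284.52258065]), np.int32(155))]
[ 0.52664588 -0.1498131   0.20703781 -1.25264974] -71.77154346205688 1.210331128228216 (1, 0, 2) (2, 1, 0)
[-0.1 -0.1  0.2  0.4  0.5  0.  -0.4 -0.8  0.2  0.   0.8  0.6]
[[ 0.553 -0.231  0.207]
 [ 0.583 -0.086  0.207]
 [ 0.443 -0.132  0.207]]
```

View pics/c1.png

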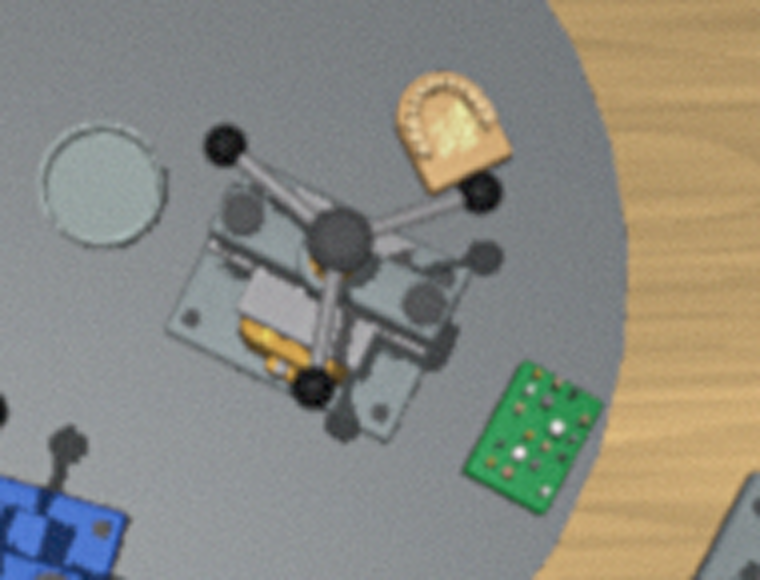

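The fit gives the hub at (0.527, -0.150, 0.207), with under 1 px residual. That is a plausible height and puts the screw at about 3 to 4 rad. Next I'll locate the big grey press and the blue press so the path clears them.

```bash
python3 - <<'E'
from fit import *
t,s=load("top0"),load("side0")
def tri(a,b):
    r=least_squares(lambda P:np.r_[(proj(t,P)[0]-a),(proj(s,P)[0]-b)],[.4,-.2,.2]);return r.x.round(3),r.cost.round(1)
for n,a,b in(("bighub",(531,338),(98,292)),("bigk1",(554,291),(111,339)),("bigk2",(562,386),(38,292)),("bigk3",(476,338),(143,254)),
 ("bluehub",(265,310),(293,170)),("bluek",(291,338),(260,174)),("bluek",(276,273),(316,184)),("bluek",(227,319),(304,151))):print(n,tri(a,b))
E
```

```text
bighub (array([ 0.277, -0.475,  0.281]), np.float64(0.0))
bigk1 (array([ 0.371, -0.534,  0.277]), np.float64(0.1))
bigk2 (array([ 0.18 , -0.529,  0.28 ]), np.float64(0.0))
bigk3 (array([ 0.28 , -0.363,  0.278]), np.float64(0.0))
bluehub (array([0.353, 0.077, 0.212]), np.float64(0.0))
bluek (array([0.29 , 0.021, 0.215]), np.float64(0.0))
bluek (array([0.434, 0.052, 0.216]), np.float64(0.2))
bluek (array([0.336, 0.161, 0.212]), np.float64(0.0))
```

>>> apply_moves:
  steps:
    - [[0,0,0,0,0,0.6,0],[0,0,0,0,0,0.6,0],[0,0,0,0,0,0.6,0],[0,0,0,0,0,0.6,0],[0,0,0,0.7,1,0.6,0],[0,0,0,0.7,1,0.6,0],[0,0,0,0.7,1,0.6,0],[0,0,0,0.7,1,0.6,0],[0,0,0,0.7,1,0.6,0],[0,0,0,0.7,1,0.6,0],[0,0,0,0.7,1,0.6,0]]
  grip_force: 40

```text
time_s: 1.48
tcp_pos: [0.331, -0.4064, 0.3791]
eef_rot: [-179.8, 0.1, 13.4]
force: [0.8, -0.9, 0.4]
finger_gap: -0.0002
finger_force: 0.0
```

>>> apply_moves:
  steps:
    - [[0,0,0,0.72,1,0,0],[0,0,0,0.72,1,0,0],[0,0,0,0.72,1,0,0],[0,0,0,0.72,1,0,0],[0,0,0,0.72,1,0,0],[0,0,0,0.72,1,0,0],[0,0,0,0.72,1,0,0]]

```text
time_s: 2.35
tcp_pos: [0.5112, -0.1579, 0.3801]
eef_rot: [-180.0, 0.1, 13.3]
force: [0.5, 0.2, -0.2]
finger_gap: -0.0001
finger_force: 0.0
```

>>> apply_moves:
  steps:
    - [[0,0,0,0,0.2,-0.2,0],[0,0,0,0,0.22,-0.4,0],[0,0,0,0,0.22,-0.56,0],[0,0,0,0,0.22,-0.56,0],[0,0,0,0,0.22,-0.56,0],[0,0,0,0,0.22,-0.56,0]]

```text
time_s: 3.1
tcp_pos: [0.5126, -0.1029, 0.2442]
eef_rot: [179.8, -0.2, 13.3]
force: [-0.8, 0.5, 0.8]
finger_gap: -0.0001
finger_force: 0.0
```

```bash
python3 - <<'E'
from bench import monitor, vision
import cv2,numpy as np
d=vision.get_image("side");np.savez("pics/side1.npz",**d);a=cv2.resize(d["image"][130:350,190:400],None,fx=2.5,fy=2.5)
cv2.imwrite("pics/side1.png",a);s=monitor.sense();print(s["tcp_pos"],s["force"],s["time_s"])
E
```

```text
[ 0.51252297 -0.10264684  0.24393457] [ 0.65133189 -0.00682964  0.41369871] 3.15
```

View pics/side1.png

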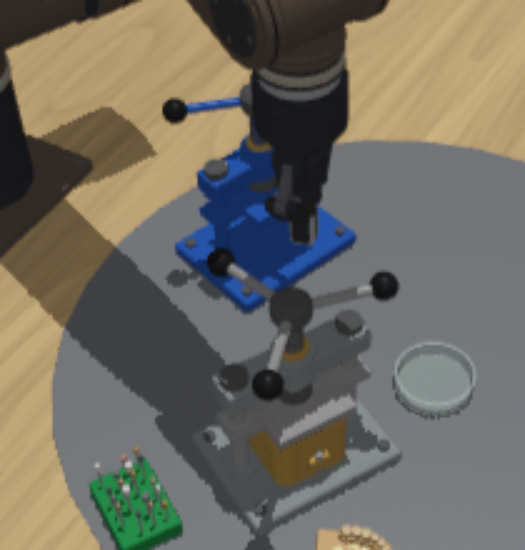

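The fingers are shut and the tip is at crop (302,240), over the gap between the knobs at (222,262) and (384,285). It is clear of both arms.

```bash
python3 - <<'E'
import numpy as np
H=np.array([.5266,-.1498]);c=np.array([.5113,-.101])
for p in range(107,-250,-6):
    a=np.radians(p);print(p,((H+.05*np.array([np.cos(a),np.sin(a)])-c)/.25).round(2).tolist(),end="; ")
E
```

```text
107 [0.0, -0.0]; 101 [0.02, 0.0]; 95 [0.04, 0.0]; 89 [0.06, 0.0]; 83 [0.09, 0.0]; 77 [0.11, -0.0]; 71 [0.13, -0.01]; 65 [0.15, -0.01]; 59 [0.16, -0.02]; 53 [0.18, -0.04]; 47 [0.2, -0.05]; 41 [0.21, -0.06]; 35 [0.23, -0.08]; 29 [0.24, -0.1]; 23 [0.25, -0.12]; 17 [0.25, -0.14]; 11 [0.26, -0.16]; 5 [0.26, -0.18]; -1 [0.26, -0.2]; -7 [0.26, -0.22]; -13 [0.26, -0.24]; -19 [0.25, -0.26]; -25 [0.24, -0.28]; -31 [0.23, -0.3]; -37 [0.22, -0.32]; -43 [0.21, -0.33]; -49 [0.19, -0.35]; -55 [0.18, -0.36]; -61 [0.16, -0.37]; -67 [0.14, -0.38]; -73 [0.12, -0.39]; -79 [0.1, -0.39]; -85 [0.08, -0.39]; -91 [0.06, -0.4]; -97 [0.04, -0.39]; -103 [0.02, -0.39]; -109 [-0.0, -0.38]; -115 [-0.02, -0.38]; -121 [-0.04, -0.37]; -127 [-0.06, -0.35]; -133 [-0.08, -0.34]; -139 [-0.09, -0.33]; -145 [-0.1, -0.31]; -151 [-0.11, -0.29]; -157 [-0.12, -0.27]; -163 [-0.13, -0.25]; -169 [-0.14, -0.23]; -175 [-0.14, -0.21]; -181 [-0.14, -0.19]; -187 [-0.14, -0.17]; -193 [-0.13, -0.15]; -199 [-0.13, -0.13]; -205 [-0.12, -0.11]; -211 [-0.11, -0.09]; -217 [-0.1, -0.07]; -223 [-0.09, -0.06]; -229 [-0.07, -0.04]; -235 [-0.05, -0.03]; -241 [-0.04, -0.02]; -247 [-0.02, -0.01];
```

>>> apply_moves:
  steps:
    - [[0,0,0,0,0,-0.12,0],[0,0,0,0,0,-0.224,0],[0,0,0,0,0,-0.224,0],[0,0,0,0.02,0,-0.224,0],[0,0,0,0.04,0,-0.224,0],[0,0,0,0.065,0,-0.224,0],[0,0,0,0.09,0,-0.224,0],[0,0,0,0.11,0,-0.224,0],[0,0,0,0.13,-0.01,-0.224,0],[0,0,0,0.15,-0.015,-0.224,0],[0,0,0,0.165,-0.025,-0.224,0],[0,0,0,0.18,-0.035,-0.224,0],[0,0,0,0.2,-0.05,-0.224,0],[0,0,0,0.21,-0.065,-0.224,0],[0,0,0,0.23,-0.08,-0.224,0],[0,0,0,0.24,-0.1,-0.224,0]]

```text
time_s: 5.15
tcp_pos: [0.5716, -0.1265, 0.1852]
eef_rot: [-179.9, 0.0, 13.4]
force: [-2.8, 2.3, -0.3]
finger_gap: 0.0001
finger_force: 1.8
```

>>> apply_moves:
  steps:
    - [[0,0,0,0.01,-0.02,0,0],[0,0,0,0.015,-0.04,0,0],[0,0,0,0.02,-0.06,0,0],[0,0,0,0.02,-0.08,0,0],[0,0,0,0.02,-0.1,0,0],[0,0,0,0.02,-0.12,0,0],[0,0,0,0.015,-0.14,0,0],[0,0,0,0.01,-0.16,0,0],[0,0,0,0,-0.18,0,0],[0,0,0,-0.01,-0.2,0,0],[0,0,0,-0.02,-0.22,0,0],[0,0,0,-0.03,-0.23,0,0]]

```text
time_s: 6.65
tcp_pos: [0.5639, -0.1847, 0.1854]
eef_rot: [180.0, -0.0, 13.4]
force: [1.7, 2.2, -1.0]
finger_gap: 0.0002
finger_force: 1.4
```

```bash
python3 - <<'E'
from bench import monitor, vision
import cv2,numpy as np
I=[]
for n,y,x in(("side",200,230),("top",160,280)):
    d=vision.get_image(n);np.savez(f"pics/{n}2.npz",**d);I.append(cv2.resize(d["image"][y:y+150,x:x+130],None,fx=3,fy=3))
cv2.imwrite("pics/c2.png",np.hstack(I));s=monitor.sense();print(s["tcp_pos"],s["force"],s["time_s"])
E
```

```text
[ 0.56369059 -0.18499748  0.18546966] [ 0.39351325  0.29944322 -0.5630731 ] 6.75
```

View pics/c2.png

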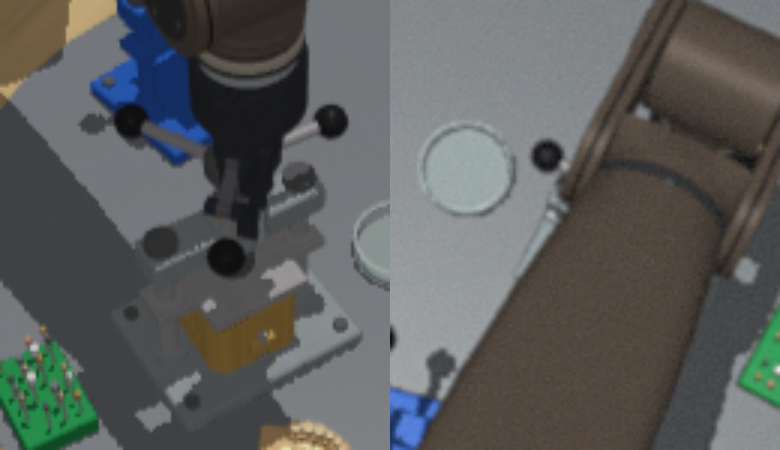

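In the side half of the crop, the knobs are at (130,121), (331,120) and (226,257), and the finger is behind the near arm. The handle has turned and the flask is still in place. I'll get the height and angle from the knobs.

```bash
python3 - <<'E'
from fit import *
for n,C,a0 in(("side0",((297,284),(344,244),(278,234)),-1.25),("side2",((305,285),(340,240),(273,240)),-1.6)):
    s=load(n);A=np.array([blob(s["image"],c)[0] for c in C])
    best=min((least_squares(lambda v:(proj(s,knobs((.5266,-.1498,v[0]),v[1]))-A[list(p)]).ravel(),[.205,a]) for p in((0,1,2),(1,2,0),(2,0,1),(0,2,1)) for a in(-1.2,-1.6,-.9)),key=lambda r:r.cost)
    print(n,best.x,np.degrees(best.x[1]),best.cost,best.fun.round(1))
E
```

```text
side0 [ 0.20689774 -1.24399211] -71.27549766914173 0.8169518441688255 [-0.  -0.7  0.  -0.2  0.6  0.8]
side2 [ 0.20356184 -1.04962058] -60.13882915441429 0.39912620281982325 [-0.1 -0.5 -0.3  0.   0.5  0.4]
```

>>> apply_moves:
  steps:
    - [[0,0,0,-0.015,-0.015,0,0],[0,0,0,-0.03,-0.03,0,0],[0,0,0,-0.05,-0.04,0,0],[0,0,0,-0.07,-0.05,0,0],[0,0,0,-0.09,-0.06,0,0],[0,0,0,-0.11,-0.063,0,0],[0,0,0,-0.13,-0.065,0,0],[0,0,0,-0.15,-0.065,0,0],[0,0,0,-0.17,-0.063,0,0],[0,0,0,-0.19,-0.06,0,0]]

```text
time_s: 8.0
tcp_pos: [0.5163, -0.1995, 0.1856]
eef_rot: [179.9, -0.0, 13.4]
force: [5.4, 0.1, -0.1]
finger_gap: 0.0
finger_force: 1.9
```

>>> apply_moves:
  steps:
    - [[0,0,0,-0.01,0.003,0,0],[0,0,0,-0.02,0.007,0,0],[0,0,0,-0.03,0.01,0,0],[0,0,0,-0.04,0.014,0,0]]

```text
time_s: 8.5
tcp_pos: [0.5063, -0.1957, 0.1854]
eef_rot: [180.0, 0.0, 13.4]
force: [3.4, -0.3, -0.5]
finger_gap: -0.0002
finger_force: 1.4
```

```bash
python3 - <<'E'
from bench import vision
import cv2,numpy as np
d=vision.get_image("side");np.savez("pics/side3.npz",**d)
cv2.imwrite("pics/c3.png",cv2.resize(d["image"][200:360,230:380],None,fx=3.5,fy=3.5))
E
```

```text
(no output)
```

View pics/c3.png

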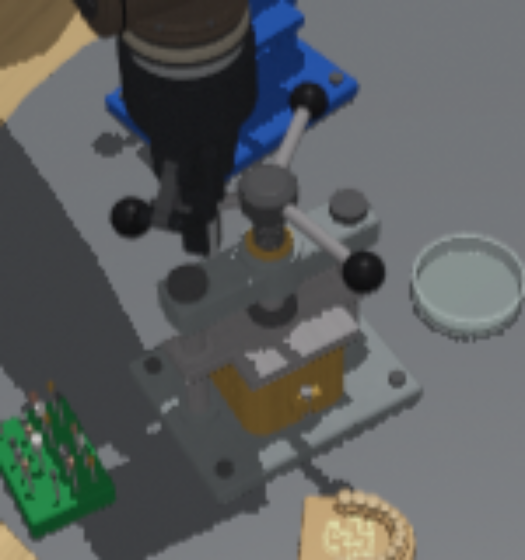

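The crop shows knobs at (130,216), (309,100) and (363,272). The finger is behind the left arm, and the flask and its neighbours are in place.

```bash
python3 - <<'E'
from fit import *
s=load("side3");A=np.array([blob(s["image"],c)[0] for c in((267,262),(318,228),(334,278))])
print(min((least_squares(lambda v:(proj(s,knobs((.5266,-.1498,v[0]),v[1]))-A[list(p)]).ravel(),[.203,a]) for p in((0,1,2),(1,2,0),(2,0,1),(0,2,1),(1,0,2),(2,1,0)) for a in(-1.2,-2.2,-.3)),key=lambda r:r.cost))
H=np.array([.5266,-.1498]);c=H+.05*np.array([np.cos(np.radians(-115)),np.sin(np.radians(-115))])
for p in range(-118,-200,-3):
    a=np.radians(p);print(p,((H+.05*np.array([np.cos(a),np.sin(a)])-c)/.25).round(3).tolist(),end="; ")
E
```

```text
message: `ftol` termination condition is satisfied.
     success: True
      status: 2
         fun: [ 2.834e-01 -1.554e-01  2.351e-01  1.432e-01 -1.393e+00
                1.907e-01]
           x: [ 2.022e-01 -3.161e-01]
        cost: 1.0789100543740504
         jac: [[ 7.411e+00  2.977e+01]
               [-3.076e+02 -2.153e+01]
               [-3.244e+00 -3.557e+01]
               [-3.117e+02 -7.786e+00]
               [-3.902e+01  5.646e+00]
               [-3.087e+02  2.914e+01]]
        grad: [-2.217e-06 -5.122e-07]
  optimality: 2.2170694471412844e-06
 active_mask: [ 0.000e+00  0.000e+00]
        nfev: 5
        njev: 5
-118 [-0.009, 0.005]; -121 [-0.018, 0.01]; -124 [-0.027, 0.015]; -127 [-0.036, 0.022]; -130 [-0.044, 0.028]; -133 [-0.052, 0.035]; -136 [-0.059, 0.042]; -139 [-0.066, 0.05]; -142 [-0.073, 0.058]; -145 [-0.079, 0.067]; -148 [-0.085, 0.075]; -151 [-0.09, 0.084]; -154 [-0.095, 0.094]; -157 [-0.1, 0.103]; -160 [-0.103, 0.113]; -163 [-0.107, 0.123]; -166 [-0.11, 0.133]; -169 [-0.112, 0.143]; -172 [-0.114, 0.153]; -175 [-0.115, 0.164]; -178 [-0.115, 0.174]; -181 [-0.115, 0.185]; -184 [-0.115, 0.195]; -187 [-0.114, 0.206]; -190 [-0.112, 0.216]; -193 [-0.11, 0.226]; -196 [-0.108, 0.236]; -199 [-0.105, 0.246];
```

The height is 202.2 mm and the arm is at -138°. That leaves about 60° to go, with the finger ending near -178°.

>>> apply_moves:
  steps:
    - [[0,0,0,-0.009,0.005,0,0],[0,0,0,-0.018,0.01,0,0],[0,0,0,-0.027,0.015,0,0],[0,0,0,-0.036,0.022,0,0]]

```text
time_s: 9.05
tcp_pos: [0.4972, -0.1901, 0.1853]
eef_rot: [180.0, 0.0, 13.4]
force: [2.5, -0.7, -0.3]
finger_gap: 0.0
finger_force: 1.4
```

>>> apply_moves:
  steps:
    - [[0,0,0,-0.008,0.006,0,0],[0,0,0,-0.016,0.013,0,0],[0,0,0,-0.023,0.02,0,0],[0,0,0,-0.03,0.028,0,0],[0,0,0,-0.037,0.036,0,0],[0,0,0,-0.043,0.045,0,0],[0,0,0,-0.049,0.053,0,0],[0,0,0,-0.054,0.062,0,0]]

```text
time_s: 10.05
tcp_pos: [0.4838, -0.1747, 0.1853]
eef_rot: [180.0, 0.0, 13.4]
force: [2.3, -2.9, -0.9]
finger_gap: -0.0002
finger_force: 1.6
```

>>> apply_moves:
  steps:
    - [[0,0,0,-0.005,0.01,0,0],[0,0,0,-0.01,0.019,0,0],[0,0,0,-0.013,0.029,0,0],[0,0,0,-0.017,0.039,0,0]]

```text
time_s: 10.55
tcp_pos: [0.4794, -0.1647, 0.1852]
eef_rot: [-180.0, 0.0, 13.4]
force: [1.3, -2.8, -0.2]
finger_gap: -0.0001
finger_force: 1.5
```

>>> apply_moves:
  steps:
    - [[0,0,0,-0.002,0.005,0,0],[0,0,0,-0.003,0.01,0,0],[0,0,0,-0.004,0.015,0,0],[0,0,0,-0.005,0.02,0,0]]

```text
time_s: 11.05
tcp_pos: [0.4783, -0.1598, 0.1853]
eef_rot: [-180.0, 0.0, 13.4]
force: [1.7, -1.8, -0.2]
finger_gap: -0.0002
finger_force: 1.3
```

Now at -169°. I'll creep from here at about 1.25 mm per row.

>>> apply_moves:
  steps:
    - [[0,0,0,-0.001,0.005,0,0],[0,0,0,-0.002,0.01,0,0],[0,0,0,-0.002,0.015,0,0]]

```text
time_s: 11.42
tcp_pos: [0.4778, -0.156, 0.1853]
eef_rot: [-180.0, 0.0, 13.4]
force: [1.2, -2.5, -0.9]
finger_gap: -0.0001
finger_force: 1.2
```

>>> apply_moves:
  steps:
    - [[0,0,0,-0.001,0.005,0,0],[0,0,0,-0.001,0.01,0,0]]

```text
time_s: 11.68
tcp_pos: [0.4776, -0.1535, 0.1853]
eef_rot: [-180.0, 0.0, 13.4]
force: [0.9, -2.3, -0.3]
finger_gap: -0.0003
finger_force: 1.2
```

>>> apply_moves:
  steps:
    - [[0,0,0,0,0.005,0,0],[0,0,0,0,0.01,0,0]]

```text
time_s: 11.92
tcp_pos: [0.4778, -0.1514, 0.1854]
eef_rot: [179.9, -0.0, 13.4]
force: [2.1, -5.1, -1.3]
finger_gap: 0.0002
finger_force: 2.0
```

>>> apply_moves:
  steps:
    - [[0,0,0,0,0.003,0,0],[0,0,0,0,0.003,0,0]]

```text
time_s: 12.18
tcp_pos: [0.4778, -0.1508, 0.1854]
eef_rot: [179.9, -0.0, 13.4]
force: [1.7, -4.6, -1.4]
finger_gap: 0.0
finger_force: 2.0
```

>>> apply_moves:
  steps:
    - [[0,0,0,0,0.003,0,0],[0,0,0,0,0.003,0,0]]

```text
time_s: 12.42
tcp_pos: [0.4779, -0.1505, 0.1855]
eef_rot: [179.9, -0.0, 13.4]
force: [1.4, -6.7, -1.7]
finger_gap: 0.0002
finger_force: 2.7
```

>>> apply_moves:
  steps:
    - [[0,0,0,0,0.004,0,0],[0,0,0,0,0.004,0,0]]

```text
time_s: 12.68
tcp_pos: [0.4779, -0.1503, 0.1855]
eef_rot: [179.7, 0.0, 13.4]
force: [1.4, -8.5, -2.7]
finger_gap: 0.0001
finger_force: 3.7
```

>>> apply_moves:
  steps:
    - [[0,0,0,0,0.004,0,0],[0,0,0,0,0.004,0,0]]

```text
time_s: 12.92
tcp_pos: [0.478, -0.1501, 0.1856]
eef_rot: [179.6, 0.0, 13.4]
force: [0.9, -10.9, -3.9]
finger_gap: -0.0001
finger_force: 4.7
```

Firm: about 2 N per mm commanded. I'll nip it up to about 15 N.

>>> apply_moves:
  steps:
    - [[0,0,0,0,0.004,0,0],[0,0,0,0,0.008,0,0],[0,0,0,0,0.008,0,0]]

```text
time_s: 13.3
tcp_pos: [0.4781, -0.1497, 0.1857]
eef_rot: [179.4, 0.0, 13.4]
force: [1.4, -14.8, -4.4]
finger_gap: 0.0002
finger_force: 6.8
```

>>> apply_moves:
  steps:
    - [[0,0,0,0,-0.03,0,0],[0,0,0,0,-0.1,0,0],[0,0,0,0,-0.1,0,0],[0,0,0,0,-0.1,0.2,0],[0,0,0,0,-0.1,0.4,0],[0,0,0,0,-0.1,0.6,0],[0,0,0,0,-0.1,0.7,0],[0,0,0,0,-0.1,0.7,0]]

```text
time_s: 14.3
tcp_pos: [0.4784, -0.1705, 0.3629]
eef_rot: [179.8, -0.2, 13.4]
force: [-0.3, -0.1, 0.0]
finger_gap: 0.0002
finger_force: 0.0
```

```bash
python3 - <<'E'
from bench import vision,monitor
import cv2,numpy as np
d=vision.get_image("side");np.savez("pics/side4.npz",**d)
cv2.imwrite("pics/c4.png",cv2.resize(d["image"][200:380,220:400],None,fx=3,fy=3));s=monitor.sense();print(s["tcp_pos"],s["force"])
E
```

```text
[ 0.47774281 -0.17023118  0.3604513 ] [0.66126227 0.05725647 0.1344124 ]
```

View pics/c4.png

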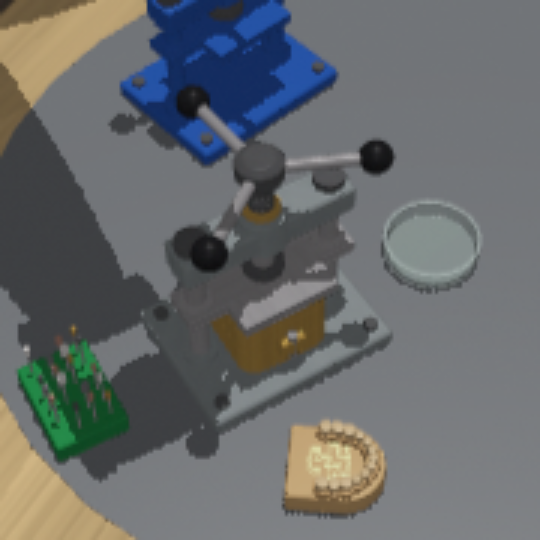

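The plate bears on the flask with no gap, the knobs are at crop (192,100), (376,156) and (209,253), the neighbours have not moved, and the gripper is clear. I'll check height and angle once more, then hand in.

```bash
python3 - <<'E'
from fit import *
from itertools import permutations
from bench import env
s=load("side4");A=np.array([blob(s["image"],c)[0] for c in((284,233),(345,252),(290,284))])
r=min((least_squares(lambda v:(proj(s,knobs((.5266,-.1498,v[0]),v[1]))-A[list(p)]).ravel(),[.2,a]) for p in permutations(range(3)) for a in(-1.2,-2.2,-.3)),key=lambda r:r.cost)
print(r.x,np.degrees(r.x[1])%120,r.cost)
if abs(r.x[0]-.2)<.0013: print(env.sign_off())
E
```

```text
[ 0.20119639 -3.56832054] 35.550293214462016 2.3850261554375405
the job is handed in; nothing more can be done
None
```

The press is run down on the flask: the handle came up firm at about a 15 N push, the plate shows no gap, the flask and its neighbours look undisturbed, the gripper is clear, and the job is handed in (no verdict was returned).

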